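# Close the tube carrier's bail and present it over the code reader

### The arm

A 6-joint arm with a two-finger parallel gripper is mounted at the origin on a cart in front of the work surface, level with it; the furniture and walls round the work are solid. World frame = base frame: x ahead of the robot, y to its left, z up, the work surface at z = 0. Lengths are in mm, angles in rad, forces in N, time in s.
With the tool pointing down it reaches from about 250 to 725 mm from the base axis. Payload 9.7 kg.
Tool frame: the origin (TCP) lies at the very end of the fingers, on their centre line; the grasp point (between the pads) lies 19 mm behind it; z points along the fingers, y is the line along which they close (so a half turn about z gives the same grasp; the last joint's range is limited). The gripper opens to 85 mm and grips with 20 to 120 N. Pads are 22 mm wide; open, the fingers measure 114 mm over their backs; the gripper's body (76 mm by 85 mm) begins 54 mm behind the grasp point. The pads swing forward as they close: fully open they stand 13 mm farther back than shut.
Start: joints at [1.146, 0.087, 0.176, 1.66, 0, 1.571], TCP at [226.673, 501.115, 231.284] pointing down, gripper open.
Joint ranges: [-3.13, 3.13], [-0.85, 1.81], [-1.15, 1.24], [-2.2, 2.28], [-1.44, 1.52], [-3.14, 3.14]. Speed limits (rad/s): [2.22, 2.22, 2.57, 3.14, 3.14, 3.14].

### API

Orientations are given as a unit quaternion [w, x, y, z].
In Python, from workcell import sense, snapshot, finish_job gives the robot as it stands.
- The arm moves only by the tool apply_moves, never from a script. Its argument "commands" is a list of rows, each a list of 4 numbers: the shift along the tool's x, y, z in mm, then the turn about the tool's z in degrees. In form: [[dx, dy, dz, turn], ...]. A call has 1 to 10 rows; each row is the pose to reach, as a shift and turn from the pose commanded when the call began, along the tool's axes at that moment; what a row does not reach only later rows make up. A row lasts 1/8 s, in which the tool goes at most 62.5 mm and 10.7 degrees, less where a joint would pass 70% of its speed; a pose out of reach is approached as far as the arm can. A call with a gripper value outside its range is refused whole. "hand" is the finger opening in mm, from 0 to 85.4, set as the call begins (left out, the last holds). The fingers move at their own pace and stop on an object; "force" is the grip in N (left out, the last holds). Time passes only in rows, so rows that repeat a pose let the fingers close. It gives the time, the measured TCP pose, the force, the opening and the grip force at its end, in the units of the state.
- sense(): the state, without advancing time (a new reading comes with each control period).
- snapshot(name): name is "scene" or "top" or "wrist"; returns a dict with "pixels" (384x512x3 uint8, red, green, blue), "range_z" (384x512 float32, mm along the optical axis (not along the pixel's ray), 0 where there is no reading), "fov_y" (degrees; the focal length in pixels is half the picture's height over the tangent of half this angle, whatever the lens; pixels are square), "cx", "cy" (the principal point, pixels), "eye" and "orientation" of the camera in the world; the wrist camera has in their place "T_tool_cam" (4x4, takes a point from camera to tool coordinates, whose origin is the TCP and whose axes are the flange's). Camera axes: x right, y up, looking along -z (the intrinsics and any distortion apply to the point x, -y, -z); pixel columns grow to the right and rows downward; lengths in mm; the calibration is good to about 2 mm. A picture is of the moment at which its call begins: read the wrist's pose just before it.
- finish_job(): hands the job in; it is judged then, once.
The state is a dict: "time_s": time; "qpos": joint angles; "qvel": joint speeds; "joint_torque": joint torques, N m; "position": TCP position; "ee_rot": TCP orientation; "wrist_force": force on the tool from outside, world axes, zero at the start; "ft_torque": the same for the moment, N m; "grip_width": opening from 0.0 (shut) to 1.0 (fully open); "finger_force": force on a finger pad.
Only numpy, scipy, OpenCV 4.12 (cv2) and the standard library are available. Lean on these libraries where they do the work, as an engineer would, in place of code of your own. Each camera call takes 0.05 s, during which the arm holds its last target. There are 200 camera calls.

### The job

The tubes in the carrier must be checked in: first swing the carrier's wire bail down over the tube caps until its crossbar sits fully home in the catches, so that no tube can fall out. Then lift the carrier by its handle, carry it over the things standing in the middle without disturbing anything, and present its underside to the code reader: level, lengthwise in line with the glass window, centred on it and about two centimetres above the glass, never touching the reader. Finish holding it still there: the program ends with the carrier in the gripper, not put down.

Things in the scene. Friction and masses are not known exactly. Their poses are not given: they have to be found in the camera images.
- tube_carrier: tube carrier, loose, about 0.45 kg with its tubes: white block 144 (x) x 76 (y) x 44 mm with two rows of three holes, a fixed handle in the middle, a hinged steel wire bail, and four tubes. Origin: centre of its flat underside, which carries the code; x runs along its length from the bail's hinge end (-x) to the catch end (+x), y across, z up. It may stand left or right of the middle of the table; its yaw differs by up to 0.45 rad from the world's.
- carrier_grip (a point): centre of the carrier's handle grip, 118 mm above its underside and on its vertical axis: a grey rounded bar 64 mm along carrier x, 18 mm across (y), 26 mm high (top at 131 mm above the underside), on two thin posts; the bail, when down, lies 35 mm lower
- bail (a joint): swing of the carrier's wire bail (U-shaped, two arms 46 mm apart over the two rows of tubes) in rad: 0 = down, its crossbar fully home in the two-pronged catches at the +x end, just above the tube caps; about 1.57 = standing straight up; range 0 to 1.9; starts between 1.2 and 1.75. Stiff hinge: it stays where it is left and yields to about 0.5 N at the tab.
- bail_pivot (a point): middle of the bail's hinge line, on the carrier at x = -64, y = 0, z = 80 mm; the line runs along carrier y
- bail_tab (a point): centre of the bail's black thumb tab, 24 mm (along y) x 20 x 4 mm, at the middle of the crossbar (steel wire, 5 mm thick), 137 mm from the hinge line (the crossbar is at 128 mm); with the bail down it lies 80 mm above the carrier's underside at carrier x = +73 mm
- code_reader: flat desktop code reader, fixed: white housing 184 (x) x 126 (y) mm with a black-framed dark glass window facing up. Origin: centre of its underside; x along its length, yaw up to 0.45 rad from the world's. It stands on the other side of the table from the carrier.
- reader_glass (a point): centre of the reader's glass window, 31 mm above the table; the glass measures 146 (along reader x) x 80 mm, a few mm more all round than the carrier's underside
- tube_1_mid (a point): half-way up a capped sample tube (20 mm across the cap, 66 mm high) standing loosely in the carrier's hole at x, y = -36, +23 mm; its foot is 8 mm above the carrier's underside, its cap top 74 mm
- tube_2_mid (a point): half-way up a capped sample tube (20 mm across the cap, 66 mm high) standing loosely in the carrier's hole at x, y = 0, -23 mm; its foot is 8 mm above the carrier's underside, its cap top 74 mm
- tube_3_mid (a point): half-way up a capped sample tube (20 mm across the cap, 66 mm high) standing loosely in the carrier's hole at x, y = +36, +23 mm; its foot is 8 mm above the carrier's underside, its cap top 74 mm
- tube_4_mid (a point): half-way up a capped sample tube (20 mm across the cap, 66 mm high) standing loosely in the carrier's hole at x, y = +36, -23 mm; its foot is 8 mm above the carrier's underside, its cap top 74 mm
- kit_box: printed carton 90 x 131 x 115 mm high, the tallest thing between carrier and reader; origin at the centre of its underside; leave alone
- tube_rack: bench tube rack with tubes, 70 x 129 x 70 mm high; not the carrier: it has no handle and no bail; origin at the centre of its underside; leave alone
- dropper_a: dropper bottle, 27 mm across, 84 mm high, upright; origin at the centre of its underside; leave alone
- dropper_b: second dropper bottle, same size, upright; origin at the centre of its underside; leave alone
- timer: bench timer lying flat, 62 x 67 x 20 mm; origin at the centre of its underside; leave alone
- cartridge: test cartridge lying flat, 62 x 47 x 21 mm; origin at the centre of its underside; leave alone

How it is judged (in metres and radians):
On the way, in this order (a step that is already met when the one before it is completed fails the run):
1. the bail is down in its catches while the carrier still stands on the table (value of joint bail below 0.06 rad and height (world z) of tube_carrier below 0.012 m), for 0.2 s.
2. the carrier is lifted clear of the table with the bail down (height (world z) of tube_carrier above 0.045 m and value of joint bail below 0.08 rad and contact force between the fingers and tube_carrier above 1 N), for 0.2 s.
At the end, for the whole second after the job is handed in: Held still in the gripper over the reader: underside 8-35 mm above the glass, centre within 12 mm of the glass centre, length within 0.12 rad of the glass's (either way round), tilt under 0.1 rad, not touching the reader; bail down (under 0.08 rad), all four tubes in the carrier (value of joint bail below 0.08 rad and z of tube_carrier in the frame of reader_glass between 0.008 and 0.035 m and horizontal distance between tube_carrier and reader_glass below 0.012 m and angle between the x axis of tube_carrier and the x axis of reader_glass, either way round below 0.12 rad and angle between tube_carrier's own z axis and vertical below 0.1 rad and contact force between tube_carrier and code_reader below 0.05 N and contact force between the fingers and tube_carrier above 1 N and linear speed of tube_carrier below 0.02 m/s and distance between each of tube_1_mid, tube_2_mid, tube_3_mid, tube_4_mid and carrier_grip below 0.1 m); the arm keeps its last pose, push and grip.
It fails at once if the carrier is lifted while the bail is still open (height (world z) of tube_carrier above 0.03 m and value of joint bail above 0.15 rad).
It fails at once if the carrier touches the reader (contact force between tube_carrier and code_reader above 0.3 N).
It fails at once if a tube falls out of the carrier (not (distance between tube_1_mid and carrier_grip below 0.1 m) or not (distance between tube_2_mid and carrier_grip below 0.1 m) or not (distance between tube_3_mid and carrier_grip below 0.1 m) or not (distance between tube_4_mid and carrier_grip below 0.1 m)).
It fails at once if the carrier is tipped over (angle between tube_carrier's own z axis and vertical above 0.5 rad).
It fails at once if a bystander is moved more than 2 cm or knocked over (distance of any of kit_box, tube_rack, dropper_a, dropper_b, timer, cartridge from where it was at the start of the episode above 0.02 m or angle between any of kit_box, tube_rack, dropper_a, dropper_b, timer, cartridge's own z axis and vertical above 0.4 rad).
It also fails if it takes over 67 s, if anything falls off the work surface, if the arm or the gripper's body presses on something with over 40 N, if the wrist force passes 120 N, or if a joint passes its speed limit or range.

## Working session

There is one attempt and no reset: what is moved stays moved. The work goes in short steps, Python scripts to look and compute and a tool call to move; the robot and the scene stay as the last step left them, time stands still between calls to the robot, and variables do not carry over. Pictures are saved under pics/ and viewed, at most 10 in all, crops included, and the job is handed in when it is done.

Besides the shell and the picture viewer there is one more tool, called after "Emit:" by a JSON object that holds its "fn" and its "kwargs", one argument or row to a line. apply_moves: Moves the arm, as the interface text tells. Its arguments: {"type":"object","properties":{"commands":{"type":"array"},"hand":{"type":"number"},"force":{"type":"number"}},"required":["commands"]}

```bash
mkdir -p pics; cat > h.py <<'E'
import numpy as np, cv2
from scipy.spatial.transform import Rotation as R
from workcell import sense, snapshot, finish_job
def rot(q): return R.from_quat([q[1],q[2],q[3],q[0]]).as_matrix()
def cloud(s, st=None):
    h,w=s['range_z'].shape; f=h/2/np.tan(np.radians(s['fov_y'])/2)
    u,v=np.meshgrid(np.arange(w),np.arange(h)); z=s['range_z']
    p=np.stack([(u-s['cx'])/f*z, -(v-s['cy'])/f*z, -z],-1)
    if 'eye' in s: return p@rot(s['orientation']).T+np.array(s['eye'])
    T=np.array(s['T_tool_cam']); p=p@T[:3,:3].T+T[:3,3]
    return p@rot(st['ee_rot']).T+np.array(st['position'])
def save(s,n): cv2.imwrite('pics/'+n, cv2.cvtColor(s['pixels'],cv2.COLOR_RGB2BGR))
E
python3 - <<'E'
from h import *
st=sense(); print(st)
for n in ['scene','top']:
    s=snapshot(n); print({k:v for k,v in s.items() if k not in('pixels','range_z')})
    save(s,n+'1.png'); np.save(n+'.npy',s,allow_pickle=True)
a=cv2.imread('pics/scene1.png');b=cv2.imread('pics/top1.png')
E
```

```text
{'time_s': 0.0, 'qpos': array([1.14595221e+00, 8.74566454e-02, 1.75115548e-01, 1.65980959e+00,
       3.79635971e-05, 1.57080399e+00]), 'qvel': array([-3.24486723e-05, -1.30921452e-03,  1.47096384e-03, -9.00980166e-04,
       -8.95965343e-04,  6.91018336e-04]), 'joint_torque': array([ 9.80627337e-04, -5.20386457e+01,  4.64806330e+01,  1.60690286e-02,
        6.04610045e-05, -3.25251710e-05]), 'position': array([226.58948865, 500.89233547, 230.57542583]), 'ee_rot': array([-1.61321096e-04,  2.10831843e-01,  9.77522110e-01, -6.57957282e-04]), 'wrist_force': array([ 0.71818667,  0.33556648, -0.35622157]), 'ft_torque': array([-0.02386668,  0.02877443,  0.00987186]), 'finger_force': 0.0, 'grip_width': 0.9955230316004243}
{'fov_y': 57.936003842103155, 'cx': 257.3769933020559, 'cy': 188.1054889151348, 'eye': array([ -67.40104487, -467.24879293,  896.48549271]), 'orientation': array([ 0.85145267,  0.32215598, -0.15450896, -0.38388912])}
{'fov_y': 57.714379786786814, 'cx': 254.15698685480018, 'cy': 190.53471523724755, 'eye': array([ 247.63115982,  -19.59747317, 1125.96289883]), 'orientation': array([-0.68341131, -0.07506609,  0.08212614,  0.72150493])}
```

View pics/scene1.png

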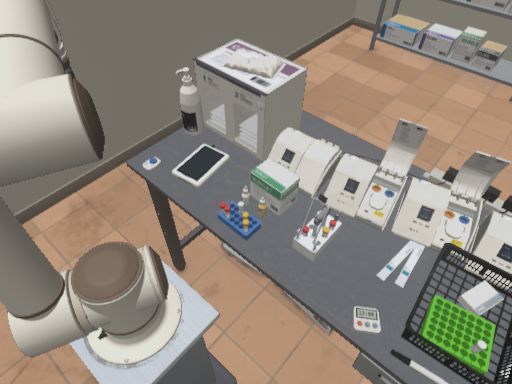

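View pics/top1.png

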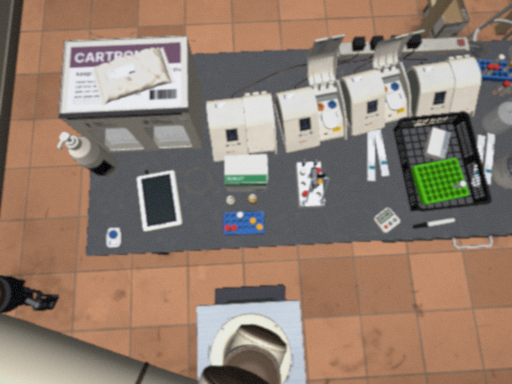

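The top view has the carrier at about (312,185), the reader at (157,200), the carton at (246,170), the rack at (244,222) and the droppers at (231,200) and (253,198). Next I'll measure them.

```bash
python3 - <<'E'
from h import *
t=np.load('top.npy',allow_pickle=True).item(); c=cloud(t)
px=t['pixels'].astype(int)
def rep(n,m):
    p=c[m].astype(np.float32); r=cv2.minAreaRect(p[:,:2].copy()); print(n,len(p),np.round(r[0]),np.round(r[1]),round(r[2],1),'z',np.percentile(p[:,2],[5,50,95]).round())
W=np.zeros(c.shape[:2],bool)
def win(x0,x1,y0,y1):
    w=W.copy(); w[y0:y1,x0:x1]=1; return w
w=win(130,188,162,238); z=c[...,2]
rep('reader',w&(z>20)&(z<45))
white=px.min(-1)>150
rep('glass dark',w&(z>20)&(px.max(-1)<90))
w=win(285,345,145,220)
rep('carrier all',w&(z>25)); rep('body top',w&(z>35)&(z<60)); 
rep('handle',w&(z>110)&(z<136)); rep('high',w&(z>140)&(z<260))
for i,(a,b) in enumerate([((220,272),(150,190)),((220,268),(208,238)),((222,240),(190,208)),((245,262),(188,206))]):
    rep(i,win(*a,*b)&(z>25))
s=np.load('scene.npy',allow_pickle=True).item(); c2=cloud(s)
w=win(285,345,190,262); z=c2[...,2]; c=c2
m=w&(c2[...,0]>300)&(c2[...,0]<620)&(abs(c2[...,1]+130)<130)
rep('s body',m&(z>20)&(z<50));rep('s handle',m&(z>108)&(z<136)); rep('s high',m&(z>140))
print(c2[m&(z>140)].round()[::3])
a=cv2.resize(t['pixels'][140:230,280:350],None,fx=5,fy=5,interpolation=2); b=cv2.resize(s['pixels'][180:270,285:350],None,fx=5,fy=5,interpolation=2)
cv2.imwrite('pics/crop1.png',cv2.cvtColor(np.hstack([a,b]),cv2.COLOR_RGB2BGR))
E
```

```text
reader 2169 [489. 270.] [197. 126.] 7.8 z [24. 29. 33.]
glass dark 1281 [382. 187.] [471. 148.] 39.5 z [27. 30. 34.]
carrier all 1233 [ 432. -167.] [166. 442.] 72.0 z [ 30.  45. 205.]
body top 652 [ 540. -213.] [219.  96.] 8.2 z [38. 43. 49.]
handle 144 [ 494. -217.] [49. 84.] 89.8 z [114. 128. 132.]
high 99 [ 476. -218.] [27. 50.] 0.3 z [152. 202. 219.]
0 1688 [450. -31.] [395. 143.] 9.6 z [ 34. 113. 117.]
1 404 [339.   3.] [127. 179.] 87.1 z [25. 28. 72.]
2 66 [363.   6.] [236.  26.] 17.8 z [30. 50. 83.]
3 98 [378. -15.] [ 51. 256.] 80.9 z [26. 45. 78.]
s body 815 [ 511. -171.] [184. 148.] 87.0 z [24. 42. 47.]
s handle 163 [ 488. -164.] [ 85. 158.] 5.8 z [112. 127. 131.]
s high 155 [ 478. -221.] [30. 51.] 0.9 z [146. 199. 217.]
[[ 488. -211.  221.]
 [ 489. -214.  218.]
 [ 488. -213.  214.]
 [ 492. -219.  216.]
 [ 486. -214.  213.]
 [ 488. -221.  217.]
 [ 483. -200.  201.]
 [ 487. -206.  202.]
 [ 486. -217.  212.]
 [ 488. -225.  216.]
 [ 490. -232.  220.]
 [ 485. -202.  197.]
 [ 486. -210.  202.]
 [ 487. -218.  208.]
 [ 488. -225.  213.]
 [ 490. -233.  217.]
 [ 485. -211.  200.]
 [ 486. -219.  205.]
 [ 487. -227.  211.]
 [ 479. -198.  190.]
 [ 483. -218.  204.]
 [ 486. -225.  206.]
 [ 487. -233.  211.]
 [ 485. -221.  200.]
 [ 485. -229.  205.]
 [ 480. -195.  179.]
 [ 483. -228.  203.]
 [ 477. -198.  179.]
 [ 483. -234.  204.]
 [ 475. -199.  178.]
 [ 485. -236.  199.]
 [ 476. -199.  173.]
 [ 473. -198.  171.]
 [ 483. -244.  199.]
 [ 482. -242.  195.]
 [ 474. -199.  163.]
 [ 470. -199.  161.]
 [ 481. -247.  191.]
 [ 481. -242.  184.]
 [ 469. -200.  155.]
 [ 468. -196.  147.]
 [ 477. -245.  181.]
 [ 476. -244.  177.]
 [ 467. -200.  144.]
 [ 476. -247.  175.]
 [ 473. -244.  171.]
 [ 475. -246.  167.]
 [ 471. -244.  160.]
 [ 471. -245.  157.]
 [ 466. -242.  150.]
 [ 466. -243.  147.]
 [ 467. -246.  143.]]
```

View pics/crop1.png

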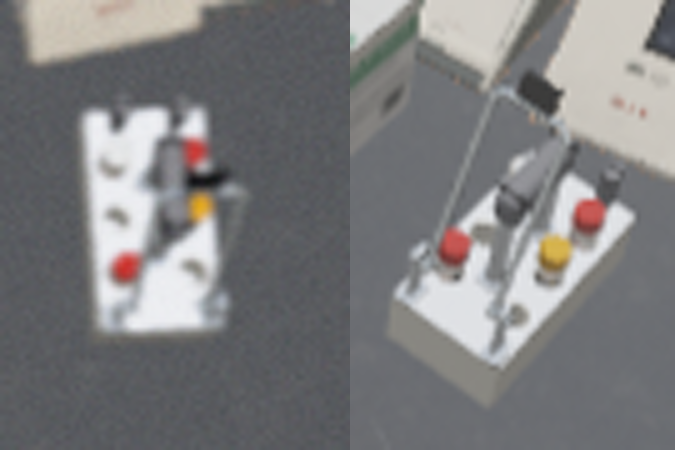

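Left crop (top view): the hinge end points towards the robot, the catches are at the far (+x) end, and the bail stands nearly upright, leaning forward. Next: exact poses and a height map of the path.

```bash
cat >> h.py <<'E'
def cast(s,uv,z,st=None):
    h=s['pixels'].shape[0]; f=h/2/np.tan(np.radians(s['fov_y'])/2); uv=np.asarray(uv,float).reshape(-1,2)
    d=np.stack([(uv[:,0]-s['cx'])/f,-(uv[:,1]-s['cy'])/f,-np.ones(len(uv))],-1)
    if 'eye' in s: d=d@rot(s['orientation']).T; e=np.array(s['eye'])
    else:
        T=np.array(s['T_tool_cam']); Q=rot(st['ee_rot']); d=d@T[:3,:3].T@Q.T; e=Q@T[:3,3]+np.array(st['position'])
    return e+d*((z-e[2])/d[:,2])[:,None]
def blob(s,mask,z,st=None,n=''):
    cs,_=cv2.findContours(mask.astype(np.uint8),cv2.RETR_EXTERNAL,cv2.CHAIN_APPROX_NONE)
    k=max(cs,key=cv2.contourArea); p=cast(s,k,z,st)[:,:2].astype(np.float32); r=cv2.minAreaRect(p)
    print(n,np.round(r[0],1),np.round(r[1],1),round(r[2],1)); return k,r
E
python3 - <<'E'
from h import *
t=np.load('top.npy',allow_pickle=True).item(); c=cloud(t); px=t['pixels'].astype(int)
def win(x0,x1,y0,y1):
    w=np.zeros(c.shape[:2],bool); w[y0:y1,x0:x1]=1; return w
mn=px.min(-1);mx=px.max(-1)
m=cv2.morphologyEx((win(285,345,155,215)&(mn>150)).astype(np.uint8),cv2.MORPH_OPEN,np.ones((3,3)))
blob(t,m,44,n='carrier')
blob(t,win(130,188,162,238)&(mn>150),29,n='reader')
blob(t,win(140,175,172,232)&(mx<100),31,n='glass')
z=c[...,2]; 
for y in range(-300,400,50):
    print(y,[int(np.percentile(z[(abs(c[...,1]-y)<25)&(abs(c[...,0]-x)<13)&(z>-20)],98)) if ((abs(c[...,1]-y)<25)&(abs(c[...,0]-x)<13)&(z>-20)).any() else -1 for x in range(375,725,25)])
s=snapshot('wrist'); print(s['T_tool_cam'],s['fov_y'],s['cx'],s['cy'])
E
```

```text
carrier [ 506.3 -216.6] [ 79.9 146.4] 89.9
reader [482.2 270.4] [183.  125.2] 7.9
glass [482.9 270.6] [153.1  88.3] 8.0
-300 [2, 2, 2, 3, 1, 3, 1, 2, 3, 1, 2, 20, 55, 62]
-250 [2, 2, 46, 134, 212, 189, 128, 74, 80, 2, 18, 46, 72, 99]
-200 [2, 3, 45, 132, 216, 218, 131, 75, 81, 3, 28, 54, 82, 105]
-150 [3, 3, 3, 2, 2, 2, 2, 2, 3, 3, 32, 56, 87, 109]
-100 [2, 2, 3, 2, 2, 113, 115, 116, 114, 40, 40, 68, 95, 114]
-50 [71, 70, 28, 55, 82, 117, 117, 118, 118, 114, 44, 73, 98, 115]
0 [68, 70, 71, 17, 52, 116, 118, 117, 117, 117, 50, 79, 101, 118]
50 [73, 27, 28, 61, 84, 116, 117, 117, 117, 116, 51, 81, 105, 118]
100 [2, 2, 3, 3, 3, 3, 3, 3, 3, 26, 53, 79, 107, 118]
150 [2, 3, 3, 4, 3, 3, 3, 3, 3, 3, 3, 283, 284, 282]
200 [3, 29, 33, 32, 30, 31, 31, 28, 27, 2, 2, 284, 284, 282]
250 [3, 32, 34, 34, 35, 34, 34, 34, 31, 2, 3, 284, 284, 302]
300 [23, 33, 33, 34, 34, 34, 33, 34, 30, 4, 2, 283, 286, 312]
350 [3, 3, 4, 25, 29, 29, 31, 30, 23, 3, 3, 284, 285, 313]
[[ 3.95998630e-04  9.51034005e-01  3.09086015e-01  7.99388715e+01]
 [ 9.99999801e-01 -5.28514178e-04  3.45005593e-04  1.71810453e-01]
 [ 4.91468392e-04  3.09085817e-01 -9.51034025e-01 -1.43151308e+02]
 [ 0.00000000e+00  0.00000000e+00  0.00000000e+00  1.00000000e+00]] 69.31960638334482 249.446365869651 190.86020453350764
```

```bash
cat >> h.py <<'E'
def to(xyz,yaw=None):
    "shift in tool axes + turn (deg) to bring tool x to world angle yaw (deg)"
    st=sense(); Q=rot(st['ee_rot']); d=Q.T@(np.array(xyz)-st['position']); a=np.degrees(np.arctan2(Q[1,0],Q[0,0]))
    tn=0 if yaw is None else (a-yaw+180)%360-180
    print('t',round(st['time_s'],2),'pos',st['position'].round(1),'yaw',round(a,1),'move',d.round(1),round(tn,1),'q6',st['qpos'][5].round(2),'F',np.round(st['wrist_force'],1),'w',round(st['grip_width']*85.4,1),st['finger_force'])
    return d,tn
E
python3 -c "
from h import *
to([300,200,330],180);to([500,-217,330],180)"
```

```text
t 0.15 pos [226.6 501.  230.7] yaw 155.7 move [-190.9 -244.1  -99. ] -24.3 q6 1.57 F [-0.4  0.5  1.4] w 85.2 0.0
t 0.15 pos [226.6 501.  230.7] yaw 155.7 move [-545.  -541.6  -98.7] -24.3 q6 1.57 F [-0.4  0.5  1.4] w 85.2 0.0
```

Emit:
{"fn": "apply_moves", "kwargs": {
  "commands": [
    [0, 0, -30, 0],
    [0, 0, -30, -8]
  ],
  "hand": 0
}}

```text
time_s: 0.4
position: [226.9, 501.5, 263.2]
ee_rot: [0.0, 0.141, 0.99, 0.001]
wrist_force: [1.1, 0.6, -0.6]
grip_width: 0.602
finger_force: 0.0
```

```bash
python3 -c "
from h import *
to([300,200,330],180);to([500,-217,330],180)"
```

```text
t 0.4 pos [226.9 501.5 263.2] yaw 163.8 move [-154.3 -269.   -67.4] -16.2 q6 1.43 F [ 1.1  0.6 -0.6] w 51.4 0.0
t 0.4 pos [226.9 501.5 263.2] yaw 163.8 move [-462.6 -613.7  -68.2] -16.2 q6 1.43 F [ 1.1  0.6 -0.6] w 51.4 0.0
```

Emit:
{"fn": "apply_moves", "kwargs": {
  "commands": [
    [-25, -45, -65, -8],
    [-70, -92, -65, -16],
    [-117, -153, -67, -16],
    [-163, -214, -67, -16],
    [-209, -275, -67, -16],
    [-254, -337, -67, -16],
    [-300, -398, -67, -16],
    [-346, -460, -67, -16],
    [-392, -521, -67, -16],
    [-440, -583, -67, -16]
  ]
}}

```text
time_s: 1.65
position: [438.4, -61.8, 328.3]
ee_rot: [0.0, 0.003, 1.0, 0.0]
wrist_force: [1.5, 0.2, 0.2]
grip_width: -0.002
finger_force: 0.0
```

Emit:
{"fn": "apply_moves", "kwargs": {
  "commands": [
    [0, 0, 0, 0],
    [0, 0, 0, 0],
    [0, 0, 0, 0]
  ]
}}

```text
time_s: 2.02
position: [438.0, -58.6, 328.5]
ee_rot: [0.0, 0.002, 1.0, 0.0]
wrist_force: [1.0, 0.4, -0.1]
grip_width: 0.002
finger_force: 0.0
```

```bash
python3 - <<'E'
from h import *
to([420,-217,260],180)
st=sense(); s=snapshot('wrist'); save(s,'wrist1.png'); np.save('w1.npy',[st,s],allow_pickle=True)
c=cloud(s,st); z=c[...,2]; m=s['pixels'].min(-1)>150
m=m&(abs(c[...,0]-506)<110)&(abs(c[...,1]+217)<70)&(z>30)&(z<60)
m=cv2.morphologyEx(m.astype(np.uint8),cv2.MORPH_OPEN,np.ones((3,3)))
k,r=blob(s,m,44,st,'carrier')
for n,a,b in [('handle',112,136),('bail',145,240)]:
    q=c[(abs(c[...,0]-506)<110)&(abs(c[...,1]+217)<70)&(z>a)&(z<b)].astype(np.float32)
    print(n,len(q),q.mean(0) if len(q) else 0, cv2.minAreaRect(q[:,:2].copy()) if len(q)>5 else '')
E
```

```text
t 2.02 pos [438.  -58.6 328.5] yaw 179.8 move [  17.4 -158.5   68.5] -0.2 q6 -0.13 F [ 1.   0.4 -0.1] w 0.2 0.0
carrier [ 508.1 -217. ] [ 76.4 143.2] 89.8
handle 753 [ 499.47125 -214.20908  126.66446] ((494.9863586425781, -216.77508544921875), (50.51359176635742, 85.90118408203125), 89.45768737792969)
bail 821 [ 480.33447 -215.92375  195.33244] ((477.53973388671875, -216.47425842285156), (51.12904739379883, 28.448394775390625), 89.27767944335938)
```

View pics/wrist1.png

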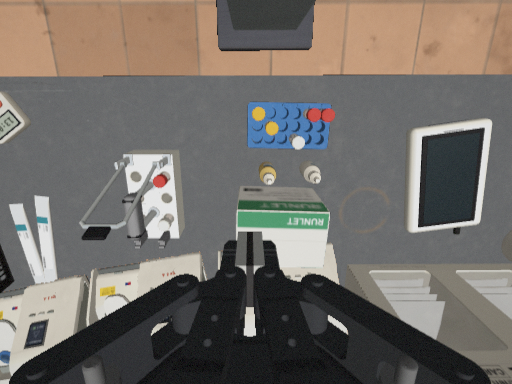

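The wrist view shows the carrier at about (155,195), square to the world. The bail tab is at (95,233), clear of the handle, and the reader is at (450,175). I'll move behind the tab and measure the reader from this same picture.

Emit:
{"fn": "apply_moves", "kwargs": {
  "commands": [
    [-8, -55, 10, 0],
    [-15, -110, 20, 0],
    [-22, -158, 28, 0],
    [-22, -158, 28, 0],
    [-22, -158, 70, 0],
    [-22, -158, 116, 0],
    [-22, -158, 116, 0],
    [-22, -158, 116, 0]
  ]
}}

```text
time_s: 3.08
position: [459.9, -217.1, 214.6]
ee_rot: [0.001, 0.002, 1.0, -0.0]
wrist_force: [0.7, -0.3, 0.6]
grip_width: -0.002
finger_force: 0.0
```

```bash
python3 - <<'E'
from h import *
st0,s0=np.load('w1.npy',allow_pickle=True); mn=s0['pixels'].min(-1);mx=s0['pixels'].max(-1)
w=np.zeros(mn.shape,bool); w[110:240,400:500]=1
blob(s0,w&(mn>150),29,st0,'reader')
w[:]=0; w[125:225,412:488]=1
blob(s0,w&(mx<100)&(cv2.erode((mx<100).astype(np.uint8),np.ones((3,3)))>0),31,st0,'glass')
to([496,-217,204],180)
s=snapshot('scene'); c=cloud(s); z=c[...,2]
q=c[(abs(c[...,0]-490)<60)&(abs(c[...,1]+217)<45)&(z>140)&(s['pixels'].max(-1)<70)]; print(len(q),np.median(q,0))
b=cv2.resize(s['pixels'][150:270,255:365],None,fx=5,fy=5,interpolation=2); cv2.imwrite('pics/p1.png',b[...,::-1])
E
```

```text
reader [482.7 268.4] [182.  123.8] 8.0
glass [483.8 270.2] [153.   91.5] 8.1
t 3.08 pos [ 459.9 -217.1  214.6] yaw 179.7 move [-36.1   0.2  10.7] -0.3 q6 -0.44 F [ 0.7 -0.3  0.6] w -0.1 0.0
878 [ 448.49214355 -236.83088213  311.87627857]
```

View pics/p1.png

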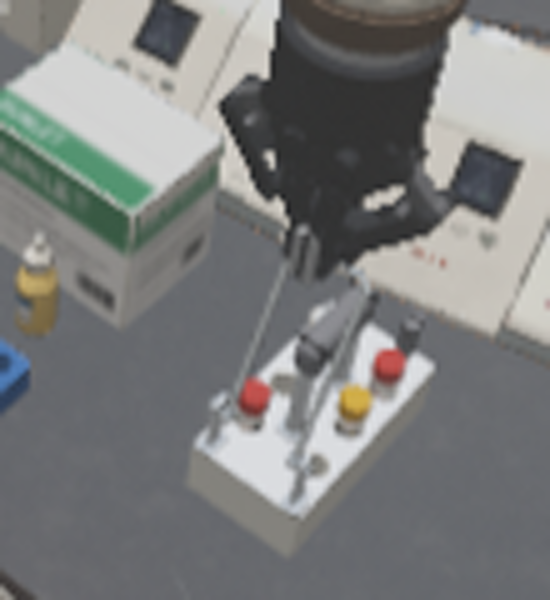

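The closed fingertips at (305,260) are just behind the crossbar. Now I'll sweep the bail along its arc.

Emit:
{"fn": "apply_moves", "kwargs": {
  "commands": [
    [-18, 0, 1, 0],
    [-36, 0, 8, 0],
    [-54, 0, 19, 0],
    [-70, 0, 32, 0],
    [-84, 0, 48, 0],
    [-95, 0, 65, 0],
    [-104, 0, 84, 0],
    [-104, 0, 84, 0],
    [-104, 0, 70, 0],
    [-104, 0, 60, 0]
  ]
}}

```text
time_s: 4.38
position: [563.6, -218.7, 154.8]
ee_rot: [0.001, 0.003, 1.0, -0.0]
wrist_force: [0.2, -0.0, 0.4]
grip_width: -0.002
finger_force: 0.0
```

```bash
python3 - <<'E'
from h import *
to([590,-217,150],180)
st=sense();s=snapshot('wrist'); save(s,'wrist2.png')
c=cloud(s,st); q=c[(abs(c[...,0]-570)<40)&(abs(c[...,1]+217)<30)&(c[...,2]>84)&(c[...,2]<145)]; print(len(q), q[::max(1,len(q)//15)].round())
E
```

```text
t 4.38 pos [ 563.6 -218.7  154.8] yaw 179.6 move [-26.4   1.8   4.9] -0.4 q6 -0.36 F [ 0.2 -0.   0.4] w -0.1 0.0
1645 [[ 530. -192.  109.]
 [ 531. -225.  128.]
 [ 531. -218.  131.]
 [ 539. -241.  113.]
 [ 535. -214.  132.]
 [ 537. -217.  131.]
 [ 546. -238.  114.]
 [ 550. -239.  118.]
 [ 555. -241.  121.]
 [ 560. -238.  121.]
 [ 563. -215.  121.]
 [ 564. -226.  123.]
 [ 565. -230.  123.]
 [ 568. -230.  122.]
 [ 568. -207.  123.]
 [ 574. -207.  125.]]
```

View pics/wrist2.png

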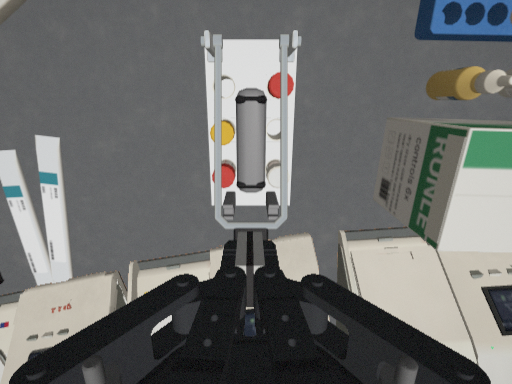

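The bail is at about 0.34 rad with its crossbar at (252,225), and the catches are at (231,205) and (268,205). Next I'll press on the outer part of the tab.

Emit:
{"fn": "apply_moves", "kwargs": {
  "commands": [
    [-24, 1, 0, 0],
    [-24, 1, 0, 0],
    [-24, 1, 12, 0],
    [-24, 1, 24, 0],
    [-24, 1, 36, 0],
    [-24, 1, 48, 0],
    [-24, 1, 58, 0],
    [-24, 1, 66, 0],
    [-24, 1, 66, 0]
  ]
}}

```text
time_s: 5.55
position: [587.0, -217.4, 85.5]
ee_rot: [-0.001, 0.003, 1.0, 0.0]
wrist_force: [-0.1, 0.3, -0.5]
grip_width: -0.005
finger_force: 0.0
```

Emit:
{"fn": "apply_moves", "kwargs": {
  "commands": [
    [0, 0, 3, 0],
    [0, 0, 5, 0],
    [0, 0, 5, 0]
  ]
}}

```text
time_s: 5.92
position: [587.6, -217.6, 82.0]
ee_rot: [0.001, 0.003, 1.0, -0.0]
wrist_force: [-1.2, 0.1, 2.9]
grip_width: 0.001
finger_force: 1.6
```

Emit:
{"fn": "apply_moves", "kwargs": {
  "commands": [
    [0, 0, 2, 0],
    [0, 0, 2, 0],
    [0, 0, 3, 0],
    [0, 0, 3, 0]
  ]
}}

```text
time_s: 6.42
position: [588.4, -217.7, 81.2]
ee_rot: [0.002, 0.003, 1.0, -0.001]
wrist_force: [-3.1, 1.6, 16.3]
grip_width: 0.0
finger_force: 8.2
```

Emit:
{"fn": "apply_moves", "kwargs": {
  "commands": [
    [0, 0, 2, 0],
    [0, 0, 2, 0],
    [0, 0, 2, 0]
  ]
}}

```text
time_s: 6.8
position: [589.3, -217.8, 80.7]
ee_rot: [0.003, 0.003, 1.0, -0.001]
wrist_force: [-1.0, 2.9, 23.6]
grip_width: -0.003
finger_force: 11.8
```

Emit:
{"fn": "apply_moves", "kwargs": {
  "commands": [
    [0, 0, -20, 0],
    [0, 0, -60, 0],
    [0, 0, -110, 0],
    [30, 0, -150, 0],
    [70, 0, -170, 0],
    [80, 0, -170, 0],
    [80, 0, -170, 0]
  ],
  "hand": 60
}}

```text
time_s: 7.68
position: [507.2, -217.1, 245.9]
ee_rot: [0.0, 0.003, 1.0, -0.0]
wrist_force: [0.3, -0.3, -0.5]
grip_width: 0.701
finger_force: 0.0
```

```bash
python3 - <<'E'
from h import *
to([508,-217,150],180)
st=sense();s=snapshot('wrist'); save(s,'wrist3.png')
c=cloud(s,st); z=c[...,2]; X=c[...,0];Y=c[...,1]
for x in range(440,600,10):
    for sg in (-1,1):
        q=z[(abs(X-x)<5)&(abs(Y+217-sg*23)<4)&(z>60)&(z<100)]
        print(x,sg,len(q),np.percentile(q,[50,80]).round(1) if len(q) else '',end=' | ')
    print()
q=c[(abs(X-585)<4)&(abs(Y+217)<10)&(z>40)]; print('tab',len(q),np.median(q,0) if len(q) else '')
m=(s['pixels'].min(-1)>150)&(abs(X-506)<110)&(abs(Y+217)<70)&(z>30)&(z<60)
blob(s,cv2.morphologyEx(m.astype(np.uint8),cv2.MORPH_CLOSE,np.ones((5,5))),44,st,'carrier')
q=c[(abs(X-506)<50)&(abs(Y+217)<25)&(z>124)&(z<136)].astype(np.float32); print('handle',cv2.minAreaRect(q[:,:2].copy()))
E
```

```text
t 7.67 pos [ 507.2 -217.1  245.9] yaw 179.6 move [-0.8  0.2 95.9] -0.4 q6 -0.4 F [ 0.3 -0.3 -0.5] w 59.9 0.0
440 -1 36 [84.4 84.9] | 440 1 30 [84.3 84.9] | 
450 -1 48 [82.9 83.9] | 450 1 54 [82.9 84.2] | 
460 -1 47 [82.1 83.1] | 460 1 49 [82.4 83. ] | 
470 -1 44 [82.4 83. ] | 470 1 68 [81.6 82.7] | 
480 -1 37 [82.5 83.4] | 480 1 54 [81.9 83. ] | 
490 -1 33 [82.5 83.3] | 490 1 36 [82.6 83.1] | 
500 -1 56 [81.8 82.7] | 500 1 36 [82.4 82.9] | 
510 -1 59 [81.8 82.9] | 510 1 41 [82.1 82.7] | 
520 -1 35 [82.4 83. ] | 520 1 40 [82.1 82.5] | 
530 -1 35 [82.4 83. ] | 530 1 35 [82.3 83. ] | 
540 -1 58 [81.5 82.5] | 540 1 52 [81.8 82.8] | 
550 -1 42 [82.3 83. ] | 550 1 42 [82.1 82.9] | 
560 -1 46 [81.7 82.9] | 560 1 33 [82.4 83.1] | 
570 -1 26 [82.  83.1] | 570 1 30 [79.4 83. ] | 
580 -1 20 [81.3 82.1] | 580 1 14 [81.1 82.2] | 
590 -1 0  | 590 1 0  | 
tab 93 [ 585.27818979 -217.84054966   82.23167423]
carrier [ 507.6 -217.3] [ 76.1 143.8] 89.7
handle ((506.9176940917969, -217.39041137695312), (61.76313400268555, 18.224361419677734), 0.05425712466239929)
```

View pics/wrist3.png

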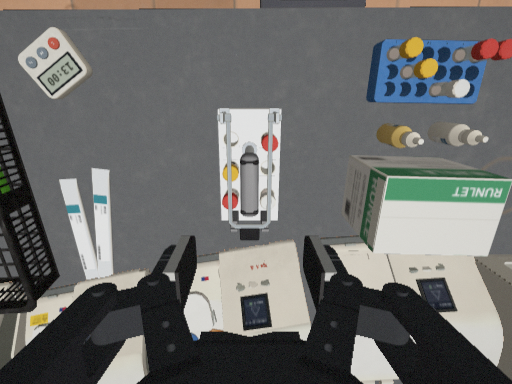

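The bail lies flat at z≈82 all the way to the tab, so it is home, and the handle is at (507,-217). Now I'll grasp it.

Emit:
{"fn": "apply_moves", "kwargs": {
  "commands": [
    [0, 0, 50, 0],
    [0, 0, 100, 0],
    [0, 0, 130, 0],
    [0, 0, 145, 0],
    [0, 0, 145, 0],
    [0, 0, 145, 0]
  ]
}}

```text
time_s: 8.48
position: [508.1, -217.3, 102.5]
ee_rot: [0.001, 0.003, 1.0, -0.0]
wrist_force: [0.7, -0.4, 0.8]
grip_width: 0.7
finger_force: 0.0
```

Emit:
{"fn": "apply_moves", "kwargs": {
  "commands": [
    [0, 0, 0, 0],
    [0, 0, 0, 0],
    [0, 0, 0, 0],
    [0, 0, 0, 0],
    [0, 0, 0, 0],
    [0, 0, 0, 0]
  ],
  "hand": 5,
  "force": 60
}}

```text
time_s: 9.22
position: [507.6, -217.4, 102.0]
ee_rot: [0.001, 0.003, 1.0, -0.0]
wrist_force: [-0.0, -1.9, 5.8]
grip_width: 0.204
finger_force: 60.0
```

Emit:
{"fn": "apply_moves", "kwargs": {
  "commands": [
    [0, 0, -5, 0],
    [0, 0, -15, 0],
    [0, 0, -30, 0],
    [0, 0, -50, 0],
    [0, 0, -50, 0],
    [0, 0, -50, 0]
  ]
}}

```text
time_s: 9.98
position: [507.2, -217.0, 150.9]
ee_rot: [-0.0, 0.003, 1.0, 0.0]
wrist_force: [0.7, -0.4, -4.4]
grip_width: 0.201
finger_force: 58.7
```

Emit:
{"fn": "apply_moves", "kwargs": {
  "commands": [
    [0, 0, -30, 0],
    [0, 0, -70, 0],
    [0, 0, -105, 0],
    [0, 0, -116, 0],
    [0, 0, -116, 0]
  ]
}}

```text
time_s: 10.6
position: [507.4, -217.1, 266.5]
ee_rot: [-0.0, 0.003, 1.0, 0.0]
wrist_force: [0.6, -0.3, -5.2]
grip_width: 0.198
finger_force: 59.4
```

```bash
python3 -c "
from h import *
to([483.4,270.4,267],187.7)"
```

```text
t 10.6 pos [ 507.4 -217.1  266.5] yaw 179.7 move [ 2.690e+01  4.874e+02 -4.000e-01] -8.0 q6 -0.4 F [ 0.6 -0.3 -5.2] w 16.9 59.408374428749084
```

Emit:
{"fn": "apply_moves", "kwargs": {
  "commands": [
    [1, 12, 0, 0],
    [2, 35, 0, 0],
    [4, 65, 0, 0],
    [6, 98, 0, 0],
    [7, 132, 0, 0],
    [9, 166, 0, 0],
    [11, 200, 0, 0],
    [13, 234, 0, 0],
    [15, 262, 0, 0],
    [16, 280, 0, 0]
  ]
}}

```text
time_s: 11.85
position: [492.1, 64.7, 266.1]
ee_rot: [-0.001, 0.002, 1.0, -0.0]
wrist_force: [0.0, 0.5, -5.4]
grip_width: 0.201
finger_force: 59.4
```

Emit:
{"fn": "apply_moves", "kwargs": {
  "commands": [
    [1, 15, 0, 0],
    [2, 40, 0, -1],
    [4, 72, 0, -2],
    [6, 105, 0, -3],
    [7, 138, 0, -5],
    [9, 168, 0, -6],
    [10, 190, 0, -7],
    [11, 203, 0, -8],
    [11, 207, 0, -8],
    [11, 207, 0, -8]
  ]
}}

```text
time_s: 13.1
position: [483.3, 269.7, 267.2]
ee_rot: [-0.0, -0.067, 0.998, -0.0]
wrist_force: [-0.1, -0.4, -4.6]
grip_width: 0.203
finger_force: 59.4
```

```bash
python3 - <<'E'
from h import *
to([483.4,270.4,160],187.7)
st=sense();s=snapshot('wrist')
c=cloud(s,st); P=st['position']; z=c[...,2]; X=c[...,0];Y=c[...,1]; mn=s['pixels'].min(-1); mx=s['pixels'].max(-1)
near=(abs(X-P[0])<110)&(abs(Y-P[1])<70)
m=near&(mn>150)&(abs(z-209)<12)
print('bodytop z',np.median(z[m]))
blob(s,cv2.morphologyEx(m.astype(np.uint8),cv2.MORPH_CLOSE,np.ones((5,5))),np.median(z[m]),st,'carrier')
t=snapshot('top'); save(t,'top2.png'); c=cloud(t); z=c[...,2]
m=(abs(c[...,0]-483)<120)&(abs(c[...,1]-270)<90)&(z>20)&(z<45)
blob(t,m,29,n='reader top')
a=cv2.resize(s['pixels'],None,fx=.78,fy=.78); b=cv2.resize(t['pixels'][130:260,70:270],(400,300)); cv2.imwrite('pics/m.png',np.hstack([a[:299],b[:299]])[...,::-1])
E
```

```text
t 13.1 pos [483.3 269.7 267.2] yaw -172.4 move [ -0.2   0.7 107.2] -0.1 q6 0.38 F [-0.1 -0.4 -4.6] w 17.4 59.42717492580414
bodytop z 209.79601610438277
carrier [449.9 265.4] [76.  75.7] 7.7
reader top [484.4 249.8] [182.3  89.1] 7.7
```

View pics/m.png

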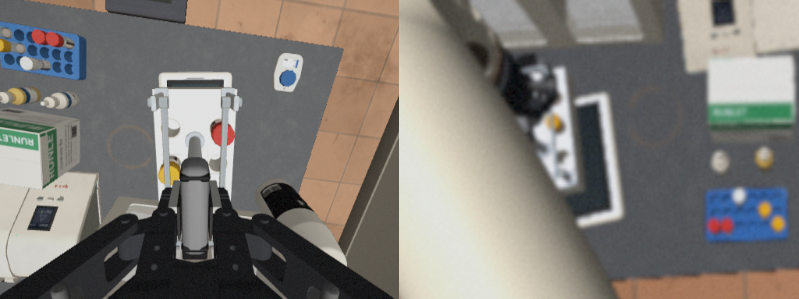

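The wrist view (left) shows the carrier aligned over the reader with its tubes in. The soap bottle at (310,230) is near the gripper, so I'll check its clearance before descending.

```bash
python3 - <<'E'
from h import *
for f in ['top.npy','scene.npy']:
    c=cloud(np.load(f,allow_pickle=True).item()); z=c[...,2]
    for y in range(310,440,15):
        print(y,[int(np.percentile(z[k],95)) if (k:=(abs(c[...,1]-y)<8)&(abs(c[...,0]-x)<10)&(z>-20)).any() else -1 for x in range(480,640,20)])
E
```

```text
310 [32, 33, 33, 34, 31, 20, 1, 1]
325 [30, 31, 32, 30, 33, 15, 2, 1]
340 [3, 27, 27, 29, 30, 3, 2, 2]
355 [2, 2, 1, 2, 3, 2, 1, 2]
370 [2, 3, 2, 3, 3, 2, 2, 2]
385 [2, 2, 3, 3, 1, 3, 2, 4]
400 [2, 2, 3, 2, 2, 2, 3, 2]
415 [3, 0, 2, 3, 2, 114, 173, 182]
430 [3, 2, 2, 2, 5, 177, 222, 230]
310 [32, 31, 30, 31, 29, 19, 0, 0]
325 [27, 28, 29, 29, 30, -1, 0, -1]
340 [-1, -1, 25, 25, 26, -1, 0, 0]
355 [0, 1, 0, 1, 1, 0, 0, 0]
370 [0, 0, 0, 0, 0, 0, 2, 1]
385 [0, 0, 0, 0, 0, 0, 0, 0]
400 [0, 0, 0, 2, 0, 0, 0, 61]
415 [0, 1, 0, 0, 0, 144, 176, 183]
430 [1, 1, 0, 0, 0, 177, 226, 244]
```

The bottle starts about 150 mm from the tool axis, so there is room. Descending slowly.

Emit:
{"fn": "apply_moves", "kwargs": {
  "commands": [
    [0, 0, 15, 0],
    [0, 0, 35, 0],
    [0, 0, 55, 0],
    [0, 0, 73, 0],
    [0, 0, 88, 0],
    [0, 0, 98, 0],
    [0, 0, 106, 0],
    [0, 0, 111, 0],
    [0, 0, 113, 0],
    [0, 0, 113, 0]
  ]
}}

```text
time_s: 14.45
position: [483.2, 270.2, 154.4]
ee_rot: [0.0, -0.067, 0.998, 0.0]
wrist_force: [-0.5, -0.6, -3.8]
grip_width: 0.2
finger_force: 59.4
```

Emit:
{"fn": "apply_moves", "kwargs": {
  "commands": [
    [0, 0, 0, 0],
    [0, 0, 0, 0],
    [0, 0, 0, 0],
    [0, 0, 0, 0]
  ]
}}

```text
time_s: 14.95
position: [483.2, 270.1, 154.3]
ee_rot: [0.0, -0.067, 0.998, 0.0]
wrist_force: [0.6, -0.8, -4.4]
grip_width: 0.203
finger_force: 59.4
```

```bash
python3 - <<'E'
from h import *
to([483.4,270.4,153],187.7)
st=sense();s=snapshot('wrist'); c=cloud(s,st); P=st['position']; z=c[...,2]; X=c[...,0];Y=c[...,1]; mn=s['pixels'].min(-1)
near=(abs(X-P[0])<110)&(abs(Y-P[1])<70)
m=near&(mn>150)&(abs(z-96)<10); print('top z',np.median(z[m]))
_,r=blob(s,cv2.morphologyEx(m.astype(np.uint8),cv2.MORPH_CLOSE,np.ones((5,5))),np.median(z[m]),st,'carrier')
q=c[m]; print('tilt',np.linalg.lstsq(np.c_[q[:,:2]-P[:2],np.ones(len(q))],q[:,2],rcond=None)[0])
m=near&(mn>150)&(z>20)&(z<40); q=c[m]; print('reader rim',len(q),q[:,0].min(),np.median(q[:,2]))
cv2.imwrite('pics/w4.png',s['pixels'][...,::-1])
E
```

```text
t 14.95 pos [483.2 270.1 154.3] yaw -172.3 move [-0.2  0.3  1.3] -0.0 q6 0.38 F [ 0.6 -0.8 -4.4] w 17.3 59.425315260887146
top z 96.82443401391475
carrier [449.9 265.8] [76.  75.7] 7.7
tilt [-5.53619063e-03 -3.12606386e-03  9.67708449e+01]
reader rim 4646 386.6349899724386 28.721364931426045
```

View pics/w4.png

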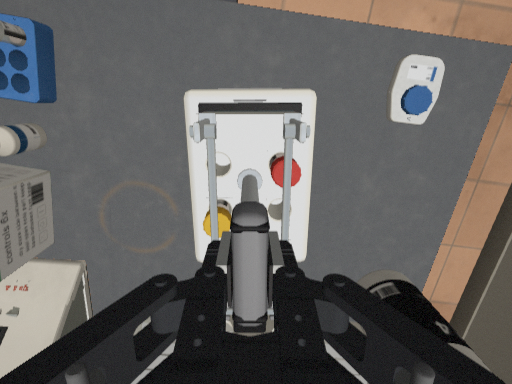

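The carrier sits centred over the window, with even reader rims left and right and dark glass showing at (250,108). It is level, its underside is about 22 mm above the glass, and the bail is down. Handing in.

```bash
python3 -c "
from h import *
print(finish_job())"
```

```text
the job is handed in; nothing more can be done
None
```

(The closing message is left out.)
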